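# Stow the bolt tray under the bench riser

## Task

Lay the chrome skate tool flat in the large compartment of the stainless bolt tray, then slide the tray under the low plywood riser into the free bay, the one with the black rubber liner, squared up and fully home against the bay's back board. Leave the other things on the bench and on the riser undisturbed.

Things in the scene. Friction and masses are not known exactly. Their poses are not given: they have to be found in the camera images.
- tray: Open stainless tray, 140 (x) by 190 (y) by 34 mm high, about 0.55 kg, slides freely, stands in front of the riser. Walls, floor 3 mm. Origin: centre of its underside, z up; x starts pointing away from the robot within 0.3 rad. A divider 22 mm high at y = +46 parts off the small +y end with bolts; the large empty compartment spans y -92 to +45 (centre -23), x -67 to +67 mm, floor 3 mm up.
- tool_grip (a point): Chrome T-shaped skate tool lying flat at the robot's left, 102 (x) by 80 (y) by 18 mm thick, about 0.2 kg. Point: middle of its length, on the stem, half-way up (9 mm above what it lies on). Stem along x, 14 mm wide, 12 high, from x = -33 to +33; cross-bar along y at x = -42, 18 thick; end socket, 18 thick, x = +33 to +51 mm. It may lie in the tray either way round.
- riser: Fixed plywood riser, 140 mm deep (x), 468 wide (y); top 58 mm and underside of the top 40 mm above the bench. Origin: centre of its underside; x points away from the robot; open front at x = -70. Two bays, 210 wide, 124 deep, at y = -113 and +113, 16 mm uprights beside and between them; face of the back board at x = +54. A tray that is home stands 16 mm out of the front.
- liner: Black rubber liner, thin and flush, fixed in the free bay, seen 36 mm in front of the riser; axes parallel to the riser's. Origin: on the bench, where the tray's origin lies when the tray is home against the back board (mid-width of the bay, 54 mm in from the riser's front edge). The tray slides over it as over the bench.
- case: Flat blue and grey organiser case, 138 by 190 by 34 mm, 0.9 kg, loose, stowed in the other bay. Origin: centre of its underside. Leave it there.
- dish: Glass dish with axle washers, 86 mm across, 30 mm high, loose on the riser's top, set back from its front edge. Origin: centre of its underside. Leave it alone.
- wheel: Grey urethane skate wheel lying on its side face, 53 mm across, 33 mm high, loose on the riser's top, set back from its front edge. Origin: centre of its underside. Leave it alone.
- truck: Skateboard truck (dark baseplate, orange bushing, bright hanger and 206 mm axle along its y), 49 mm high, loose on the bench to the robot's right. Origin: centre of its underside. Leave it alone.
There are look-alikes about, which are no part of the job. Leave any orange look-alike of the tray alone.

How it is judged:
On the way:
1. the skate tool lies flat in the tray's large compartment while the tray is still out in front of the riser (x of tool_grip in the frame of tray between -0.06 and 0.06 m and y of tool_grip in the frame of tray between -0.085 and 0.038 m and z of tool_grip in the frame of tray below 0.017 m and x of tray in the frame of liner below -0.05 m), for 0.2 s.
At the end, for the whole second after the job is handed in: The tray stands flat and at rest in the lined bay, its origin within 8 mm in depth and 14 mm sideways of the liner's origin and square to it within 0.07 rad, with the skate tool lying flat on the floor of its large compartment (its middle at most 17 mm above the tray's underside) (x of tray in the frame of liner between -0.008 and 0.008 m and y of tray in the frame of liner between -0.014 and 0.014 m and z of tray in the frame of liner below 0.003 m and angle between the x axis of tray and the x axis of liner, either way round below 0.07 rad and x of tool_grip in the frame of tray between -0.06 and 0.06 m and y of tool_grip in the frame of tray between -0.085 and 0.038 m and z of tool_grip in the frame of tray below 0.017 m and linear speed of tray below 0.01 m/s); the robot touches nothing.
It fails at once if the organiser case in the other bay is moved by more than 15 mm (distance of case from where it was at the start of the episode above 0.015 m).
It fails at once if the glass dish is moved by more than 15 mm (distance of dish from where it was at the start of the episode above 0.015 m).
It fails at once if the urethane wheel is moved by more than 15 mm (distance of wheel from where it was at the start of the episode above 0.015 m).
It fails at once if the truck is moved by more than 15 mm (distance of truck from where it was at the start of the episode above 0.015 m).
It also fails if it takes over 72 s, if anything falls off the work surface, if the arm or the gripper's body presses on something with over 40 N, if the wrist force passes 120 N, or if a joint passes its speed limit or range.

## Robot

A 6-joint arm with a two-finger parallel gripper is mounted at the origin on the work surface. World frame = base frame: x ahead of the robot, y to its left, z up, the work surface at z = 0. Lengths are in m, angles in rad, forces in N, time in s.
With the tool pointing down it reaches from about 0.3 to 0.85 m from the base axis. Payload 5.4 kg.
Tool frame: the origin (TCP) lies between the finger pads; the fingertips stand 25 mm ahead of it and the grasp point (between the pads) lies 6 mm ahead of it; z points along the fingers, y is the line along which they close (so a half turn about z gives the same grasp; the last joint's range is limited). The gripper opens to 85 mm and grips with 20 to 120 N. Pads are 22 mm wide; open, the fingers measure 114 mm over their backs; the gripper's body (76 mm by 85 mm) begins 54 mm behind the grasp point. The pads swing forward as they close: fully open they stand 13 mm farther back than shut.
Start: joints at [-1.356, 0.158, 1.597, -0, 1.386, -0.21], TCP at [0.237, -0.524, 0.224] pointing down, gripper open.
Joint ranges: [-2.91, 2.91], [-0.94, 2.29], [0.18, 2.7], [-1.29, 4.43], [0.17, 2.64], [-3, 3]. Speed limits (rad/s): [2.57, 2.57, 3.14, 3.14, 3.14, 3.14].

## Interface

Orientations are given as a unit quaternion [w, x, y, z].
In Python, from rig import arm gives the robot as it stands.
- The arm moves only by the tool jog_arm, never from a script. Its argument "steps" is a list of rows, each an object of numbers: "rx", "ry", "rz": the turn, a rotation vector about the tool's x, y, z in degrees; "dx", "dy", "dz": the shift along the tool's x, y, z in mm; "gripper": the opening, from 0 (shut) to 1 (fully open). In form: [{"rx": .., "ry": .., "rz": .., "dx": .., "dy": .., "dz": .., "gripper": ..}, ...]. A call has 1 to 12 rows; each row is the pose to reach, as a shift and turn from the pose commanded when the call began, along the tool's axes at that moment; what a row does not reach only later rows make up. A row lasts 1/10 s, in which the tool goes at most 50 mm and 8.59 degrees, less where a joint would pass 70% of its speed; a pose out of reach is approached as far as the arm can. A call with a gripper value outside its range is refused whole. The fingers move at their own pace and stop on an object; the grip force is fixed at half the most. Time passes only in rows, so rows that repeat a pose let the fingers close. It gives the time, the measured TCP pose, the force, the opening and the grip force at its end, in the units of the state.
- arm.get_obs(): the state, without advancing time (a new reading comes with each control period).
- arm.camera(name): name is "scene" or "top" or "wrist"; returns (picture, depth): 420x560x3 uint8, red, green, blue; 420x560 float32, m along the optical axis (not along the pixel's ray), 0 where there is no reading.
- arm.calibration(name): a dict with "vfov" (degrees; the focal length in pixels is half the picture's height over the tangent of half this angle, whatever the lens; pixels are square), "cx", "cy" (the principal point, pixels), "camera_from_world" (4x4, takes a point from world to camera coordinates). Camera axes: x right, y down, z forward; pixel columns grow to the right and rows downward; lengths in m; the calibration is good to about 2 mm. A picture is of the moment at which its call begins: read the wrist's pose just before it. calibration takes no time and is no camera call; for the wrist camera it gives the pose at the moment of the call.
- arm.finish_job(): hands the job in; it is judged then, once.
The state is a dict: "t": time; "q": joint angles; "joint_vel": joint speeds; "tau": joint torques, N m; "tcp_pos": TCP position; "tcp_rot": TCP orientation; "contact_force": force on the tool from outside, world axes, zero at the start; "moment": the same for the moment, N m; "gripper_width": opening from 0.0 (shut) to 1.0 (fully open); "grip_force": force on a finger pad.
Only numpy, scipy, OpenCV 4.12 (cv2) and the standard library are available. Lean on these libraries where they do the work, as an engineer would, in place of code of your own. Each camera call takes 0.05 s, during which the arm holds its last target. There are 200 camera calls.

## Working session

There is one attempt and no reset: what is moved stays moved. The work goes in short steps, Python scripts to look and compute and a tool call to move; the robot and the scene stay as the last step left them, time stands still between calls to the robot, and variables do not carry over. Pictures are saved under pics/ and viewed, at most 10 in all, crops included, and the job is handed in when it is done.

Besides the shell and the picture viewer there is one more tool, called as name(argument=value, ...) on one line, values as JSON. jog_arm: Moves the arm, as the interface text tells. Its arguments: {"type":"object","properties":{"steps":{"type":"array"}},"required":["steps"]}

```bash
mkdir -p pics; cat > h.py <<'E'
import numpy as np, cv2
from rig import arm
def snap(n,f):
    p,d=arm.camera(n); c=arm.calibration(n)
    cv2.imwrite(f'pics/{f}.png',p[:,:,::-1]); np.savez(f'{f}.npz',p=p,d=d,M=c['camera_from_world'],k=[c['vfov'],c['cx'],c['cy']])
    return p,d
def cloud(f):
    z=np.load(f+'.npz'); d=z['d']; v,cx,cy=z['k']; fo=210/np.tan(np.radians(v/2))
    vv,uu=np.mgrid[:420,:560]
    P=np.stack([(uu-cx)/fo*d,(vv-cy)/fo*d,d,np.ones_like(d)],-1)@np.linalg.inv(z['M']).T
    P=P[...,:3]; P[d==0]=np.nan
    return z['p'],P
E
python3 - <<'E'
from h import *
for n in('top','scene'):
    p,d=snap(n,n+'0'); c=arm.calibration(n); print(n,c['vfov'],(d==0).mean())
o=arm.get_obs(); print(o['t'],o['tcp_pos'],o['tcp_rot'],o['gripper_width'])
E
```

```text
top 45.08042129444061 0.003958333333333334
scene 48.59194543775823 0.0037627551020408163
0.1 [ 0.23681684 -0.52335479  0.22271178] [-8.57543282e-04  9.77531974e-01  2.10785444e-01 -5.41015860e-06] 0.9970599769182984
```

View pics/top0.png

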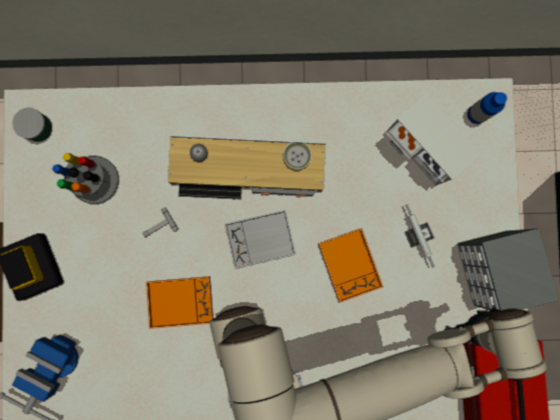

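View pics/scene0.png

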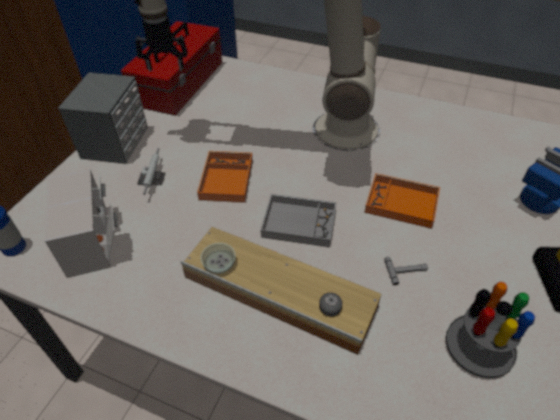

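The top view shows the steel tray at about (260,240) with its bolt end to the left (+y). The T-tool is at (160,222), the riser spans (169–325, 137–190), and the black liner at (209,190) marks the left bay as the free one. I'll enlarge that area and measure it.

```bash
python3 - <<'E'
from h import *
p,P=cloud('top0')
cv2.imwrite('pics/crop0.png',cv2.resize(p[125:275,135:335,::-1],None,fx=4,fy=4,interpolation=cv2.INTER_CUBIC))
def rect(m,n):
    q=P[m][:,:2].astype(np.float32); r=cv2.minAreaRect(q); print(n,len(q),np.round(r[0],4),np.round(r[1],4),round(r[2],2),'z',np.nanmedian(P[m][:,2]))
    return r
vv,uu=np.mgrid[:420,:560]
box=lambda a,b,c,d:(uu>=a)&(uu<=b)&(vv>=c)&(vv<=d)
z=P[...,2]
rect(box(220,300,205,272)&(z>.02)&(z<.06),'tray rim')
rect(box(138,185,200,242)&(z>.006)&(z<.04),'tool')
rect(box(160,335,130,200)&(z>.05)&(z<.065),'riser top')
rect(box(160,250,180,202)&(p.max(-1)<60)&(abs(z)<.01),'liner')
print('bench z',np.nanmedian(z[box(150,220,245,265)]))
E
```

```text
tray rim 339 [0.4646 0.0044] [0.14   0.1904] 11.68 z 0.033462528529619284
tool 388 [0.525  0.3088] [0.143 0.13 ] 85.87 z 0.013895339133473072
riser top 6362 [0.6941 0.0389] [0.4684 0.1419] 85.82 z 0.058235973557844045
liner 738 [0.6175 0.1584] [0.1934 0.0388] 86.03 z 0.0012786666541105829
bench z 0.0001452652106610497
```

View pics/crop0.png

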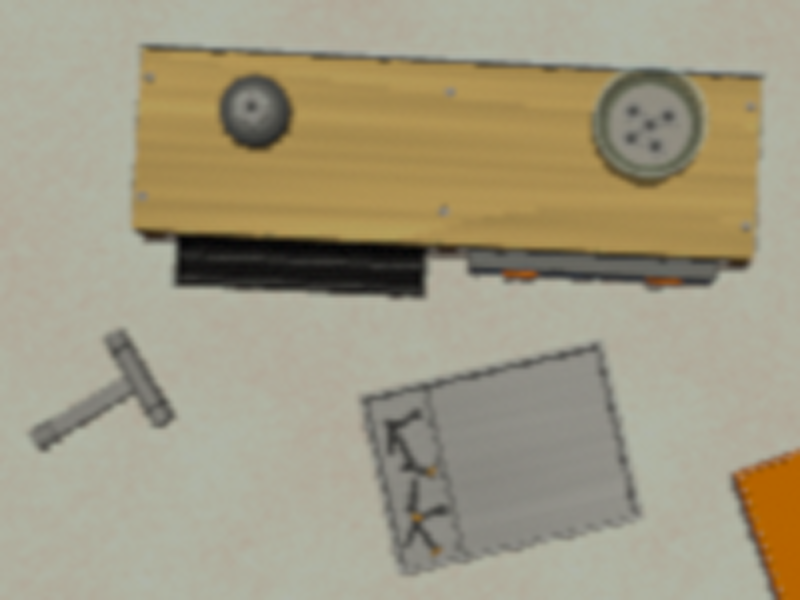

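The enlarged crop shows the tool's cross-bar centre at (140,378) and its socket end at (33,446). The bolt end of the tray is at the left. Next I go above the tool with the gripper yaw aligned to its stem.

```bash
cat >> h.py <<'E'
def rel(x,y,z,th):
    "shift/turn (tool axes, mm/deg) from measured pose to x,y,z with the tool's x axis at world yaw th deg, pointing down"
    from scipy.spatial.transform import Rotation as R
    o=arm.get_obs(); w,a,b,c=o['tcp_rot']; r=R.from_quat([a,b,c,w])
    t=np.radians(th); T=R.from_matrix(np.array([[np.cos(t),np.sin(t),0],[np.sin(t),-np.cos(t),0],[0,0,-1]]))
    print('d',np.round(r.inv().apply(np.array([x,y,z])-o['tcp_pos'])*1000,1),'r',np.round((r.inv()*T).as_rotvec(degrees=True),2),'t',round(o['t'],2),'now',np.round(o['tcp_pos'],4),'yaw',round(np.degrees(np.arctan2(*r.as_matrix()[[1,0],0])),2),'w',round(o['gripper_width'],3),'F',np.round(o['contact_force'],1))
E
python3 - <<'E'
from h import *
p,P=cloud('top0')
for u,v in [(140,378),(149,372),(33,446),(91,409)]:
    print(P[int(round(125+v/4-.4)),int(round(135+u/4-.4))])
c=P[int(125+378/4),int(135+140/4)];s=P[int(125+409/4),int(135+91/4)]
rel(s[0],s[1],.2,122)
E
```

```text
[0.53208677 0.27980953 0.01322686]
[0.53534263 0.2748664  0.00752463]
[ 0.48236497  0.36758008 -0.00395217]
[0.5081779  0.3179936  0.02091491]
d [ 594.  -654.7   24. ] r [-5.000e-02 -1.000e-01 -9.766e+01] t 0.1 now [ 0.2368 -0.5234  0.2227] yaw 24.34 w 0.997 F [ 0.6  0.7 -0.1]
```

jog_arm(steps=[{"dx": 594,"dy": -655,"dz": 24,"rz": -97},{"dx": 594,"dy": -655,"dz": 24,"rz": -97},{"dx": 594,"dy": -655,"dz": 24,"rz": -97},{"dx": 594,"dy": -655,"dz": 24,"rz": -97},{"dx": 594,"dy": -655,"dz": 24,"rz": -97},{"dx": 594,"dy": -655,"dz": 24,"rz": -97},{"dx": 594,"dy": -655,"dz": 24,"rz": -97},{"dx": 594,"dy": -655,"dz": 24,"rz": -97},{"dx": 594,"dy": -655,"dz": 24,"rz": -97},{"dx": 594,"dy": -655,"dz": 24,"rz": -97},{"dx": 594,"dy": -655,"dz": 24,"rz": -97},{"dx": 594,"dy": -655,"dz": 24,"rz": -97}])

```text
schema error: expected keys rx, ry, rz, dx, dy, dz, gripper
```

```bash
python3 -c "
from h import *
rel(.508,.319,.2,121)"
```

```text
d [ 594.2 -655.7   24. ] r [-6.000e-02 -1.000e-01 -9.666e+01] t 0.1 now [ 0.2368 -0.5234  0.2227] yaw 24.34 w 0.997 F [ 0.6  0.7 -0.1]
```

jog_arm(steps=[{"rx": 0,"ry": 0,"rz": -97,"dx": 594,"dy": -655,"dz": 24,"gripper": 0.6},{"rx": 0,"ry": 0,"rz": -97,"dx": 594,"dy": -655,"dz": 24,"gripper": 0.6},{"rx": 0,"ry": 0,"rz": -97,"dx": 594,"dy": -655,"dz": 24,"gripper": 0.6},{"rx": 0,"ry": 0,"rz": -97,"dx": 594,"dy": -655,"dz": 24,"gripper": 0.6},{"rx": 0,"ry": 0,"rz": -97,"dx": 594,"dy": -655,"dz": 24,"gripper": 0.6},{"rx": 0,"ry": 0,"rz": -97,"dx": 594,"dy": -655,"dz": 24,"gripper": 0.6},{"rx": 0,"ry": 0,"rz": -97,"dx": 594,"dy": -655,"dz": 24,"gripper": 0.6},{"rx": 0,"ry": 0,"rz": -97,"dx": 594,"dy": -655,"dz": 24,"gripper": 0.6},{"rx": 0,"ry": 0,"rz": -97,"dx": 594,"dy": -655,"dz": 24,"gripper": 0.6},{"rx": 0,"ry": 0,"rz": -97,"dx": 594,"dy": -655,"dz": 24,"gripper": 0.6},{"rx": 0,"ry": 0,"rz": -97,"dx": 594,"dy": -655,"dz": 24,"gripper": 0.6},{"rx": 0,"ry": 0,"rz": -97,"dx": 594,"dy": -655,"dz": 24,"gripper": 0.6}])

```text
t: 1.3
tcp_pos: [0.4209, 0.0492, 0.2072]
tcp_rot: [0.0, 0.488, 0.873, -0.0]
contact_force: [1.4, -0.8, 0.8]
gripper_width: 0.596
grip_force: 0.0
```

```bash
python3 -c "
from h import *
rel(.508,.319,.2,121)"
```

```text
d [184.3 215.5   7.2] r [0.01 0.02 0.58] t 1.3 now [0.4209 0.0492 0.2072] yaw 121.58 w 0.596 F [ 1.4 -0.8  0.8]
```

jog_arm(steps=[{"rx": 0,"ry": 0,"rz": 0,"dx": 184,"dy": 215,"dz": 7,"gripper": 0.6},{"rx": 0,"ry": 0,"rz": 0,"dx": 184,"dy": 215,"dz": 7,"gripper": 0.6},{"rx": 0,"ry": 0,"rz": 0,"dx": 184,"dy": 215,"dz": 7,"gripper": 0.6},{"rx": 0,"ry": 0,"rz": 0,"dx": 184,"dy": 215,"dz": 7,"gripper": 0.6},{"rx": 0,"ry": 0,"rz": 0,"dx": 184,"dy": 215,"dz": 7,"gripper": 0.6},{"rx": 0,"ry": 0,"rz": 0,"dx": 184,"dy": 215,"dz": 7,"gripper": 0.6},{"rx": 0,"ry": 0,"rz": 0,"dx": 184,"dy": 215,"dz": 7,"gripper": 0.6},{"rx": 0,"ry": 0,"rz": 0,"dx": 184,"dy": 215,"dz": 7,"gripper": 0.6}])

```text
t: 2.1
tcp_pos: [0.5084, 0.3161, 0.1994]
tcp_rot: [-0.0, 0.489, 0.872, -0.001]
contact_force: [-0.0, 0.0, -0.3]
gripper_width: 0.601
grip_force: 0.0
```

```bash
python3 - <<'E'
from h import *
snap('wrist','w1')
rel(.508,.319,.2,121)
p,P=cloud('w1')
cv2.imwrite('pics/w1b.png',cv2.resize(p[:,:,::-1],None,fx=1.4,fy=1.4))
m=(P[...,2]>.007)&(P[...,2]<.03)&(np.hypot(P[...,0]-.508,P[...,1]-.319)<.09)
q=P[m][:,:2]
# fit T model: rotate over angles, extent along axis
best=None
for a in np.arange(100,140,.25):
    t=np.radians(a);u=np.array([np.cos(t),np.sin(t)]);v=np.array([-u[1],u[0]])
    lx=q@u; ly=q@v; lo,hi=np.percentile(lx,[.3,99.7])
    mid=(lo+hi)/2; s=abs(lx-mid)<28
    sp=ly[s].std()
    if best is None or sp<best[0]: best=(sp,a,hi-lo,mid*u+np.median(ly[s])*v)
print(len(q),best,np.median(P[m][:,2]))
E
```

```text
d [ 3.3  1.5 -0.3] r [-0.08  0.01  0.34] t 2.15 now [0.5084 0.3154 0.1997] yaw 121.34 w 0.599 F [ 0.3 -0.6  0.4]
1897 (np.float64(0.016641388439501085), np.float64(119.75), np.float64(0.10052815334237233), array([0.51171873, 0.32114001])) 0.015393115064769758
```

View pics/w1b.png

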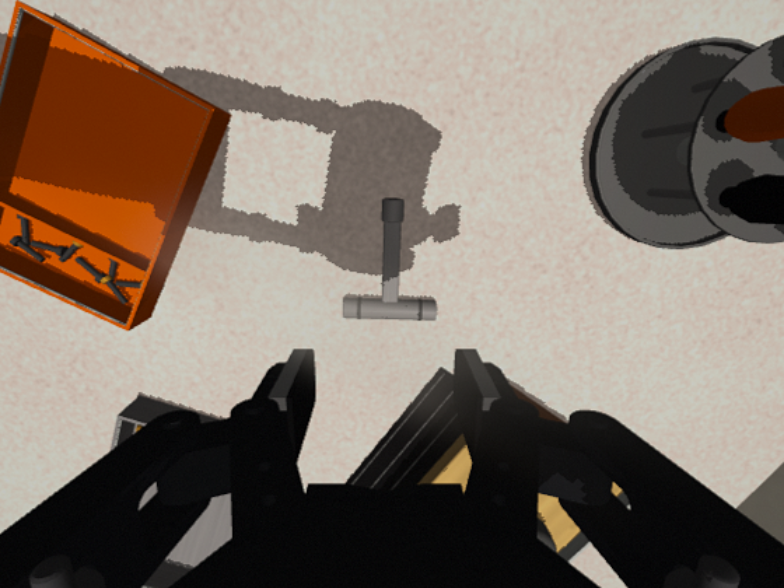

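The wrist view shows the T-tool centred at about (390,260), socket at (393,205) and cross-bar at (390,308), with the stem almost parallel to the tool's x axis. I'll refine the fit inside that pixel box.

```bash
python3 - <<'E'
from h import *
p,P=cloud('w1')
vv,uu=np.mgrid[:420,:560]
B=(uu>238)&(uu<318)&(vv>135)&(vv<234)
m=B&(P[...,2]>.006)
st=m&(vv>160)&(vv<210); q=P[st][:,:2].astype(np.float32)
vx,vy,x0,y0=cv2.fitLine(q,cv2.DIST_HUBER,0,.01,.01).ravel()
u=np.array([vx,vy]); u*=np.sign(vy); c=np.array([x0,y0])
l=(P[m][:,:2]-c)@u; lo,hi=np.percentile(l,[.3,99.7]); g=c+u*(lo+hi)/2
print(len(q),'ang',np.degrees(np.arctan2(u[1],u[0])),'len',hi-lo,'mid',g,np.median(P[st][:,2]))
print('wrist depth bench z',np.nanmedian(P[150:160,330:380,2]))
rel(g[0],g[1],.027,np.degrees(np.arctan2(u[1],u[0])))
E
```

```text
595 ang 119.54994 len 0.1005971978085389 mid [0.51182384 0.32116703] 0.014870293536391854
wrist depth bench z 7.750880674808891e-05
d [  3.2   6.2 172.7] r [-0.08  0.01  1.79] t 2.15 now [0.5084 0.3154 0.1997] yaw 121.34 w 0.599 F [ 0.3 -0.6  0.4]
```

jog_arm(steps=[{"rx": 0,"ry": 0,"rz": 1.5,"dx": 2,"dy": 5.5,"dz": 50,"gripper": 0.45},{"rx": 0,"ry": 0,"rz": 1.5,"dx": 2,"dy": 5.5,"dz": 90,"gripper": 0.45},{"rx": 0,"ry": 0,"rz": 1.5,"dx": 2,"dy": 5.5,"dz": 120,"gripper": 0.45},{"rx": 0,"ry": 0,"rz": 1.5,"dx": 2,"dy": 5.5,"dz": 120,"gripper": 0.45},{"rx": 0,"ry": 0,"rz": 1.5,"dx": 2,"dy": 5.5,"dz": 120,"gripper": 0.45}])

```text
t: 2.65
tcp_pos: [0.5127, 0.3196, 0.0811]
tcp_rot: [0.0, 0.502, 0.865, -0.0]
contact_force: [0.8, -0.2, 0.8]
gripper_width: 0.45
grip_force: 0.0
```

```bash
python3 -c "
from h import *
rel(.5118,.3212,.027,119.55)"
```

```text
d [ 1.8 -0.  54.1] r [-0.01  0.    0.21] t 2.65 now [0.5127 0.3196 0.0811] yaw 119.76 w 0.45 F [ 0.8 -0.2  0.8]
```

jog_arm(steps=[{"rx": 0,"ry": 0,"rz": 0.2,"dx": 2,"dy": 0,"dz": 30,"gripper": 0.45},{"rx": 0,"ry": 0,"rz": 0.2,"dx": 2,"dy": 0,"dz": 50,"gripper": 0.45},{"rx": 0,"ry": 0,"rz": 0.2,"dx": 2,"dy": 0,"dz": 53,"gripper": 0.45},{"rx": 0,"ry": 0,"rz": 0.2,"dx": 2,"dy": 0,"dz": 53,"gripper": 0.45},{"rx": 0,"ry": 0,"rz": 0.2,"dx": 2,"dy": 0,"dz": 53,"gripper": 0.1},{"rx": 0,"ry": 0,"rz": 0.2,"dx": 2,"dy": 0,"dz": 53,"gripper": 0},{"rx": 0,"ry": 0,"rz": 0.2,"dx": 2,"dy": 0,"dz": 53,"gripper": 0},{"rx": 0,"ry": 0,"rz": 0.2,"dx": 2,"dy": 0,"dz": 53,"gripper": 0},{"rx": 0,"ry": 0,"rz": 0.2,"dx": 2,"dy": 0,"dz": 53,"gripper": 0}])

```text
t: 3.55
tcp_pos: [0.5116, 0.3223, 0.0275]
tcp_rot: [0.0, 0.503, 0.864, 0.0]
contact_force: [-0.3, 0.3, 0.1]
gripper_width: -0.003
grip_force: 0.0
```

```bash
python3 -c "
from h import *
rel(.5118,.3212,.12,119.55)
t=np.radians(11.68)
c=np.array([.4646,.0044])+np.array([-np.sin(t),np.cos(t)])*-.023+np.array([np.cos(t),np.sin(t)])*.005; print(c)
rel(c[0],c[1],.12,101.7)"
```

```text
d [ -1.1  -0.4 -92.5] r [0.01 0.   0.09] t 3.55 now [0.5116 0.3223 0.0275] yaw 119.64 w -0.003 F [-0.3  0.3  0.1]
[ 0.47415271 -0.01711152]
d [-276.5 -200.4  -92.5] r [ 1.000e-02 -0.000e+00  1.794e+01] t 3.55 now [0.5116 0.3223 0.0275] yaw 119.64 w -0.003 F [-0.3  0.3  0.1]
```

The fingers shut on nothing, so I'll look.

```bash
python3 - <<'E'
from h import *
p,d=snap('wrist','w2'); q,_=snap('scene','s2')
im=np.hstack([p[:,:,::-1],np.zeros((420,1,3),np.uint8)])
a=cv2.resize(q[225:305,350:450,::-1],(400,320)); b=cv2.resize(p[:,:,::-1],(400,300))
cv2.imwrite('pics/m2.png',np.hstack([cv2.copyMakeBorder(b,0,20,0,0,0),a]))
E
```

```text
(no output)
```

View pics/m2.png

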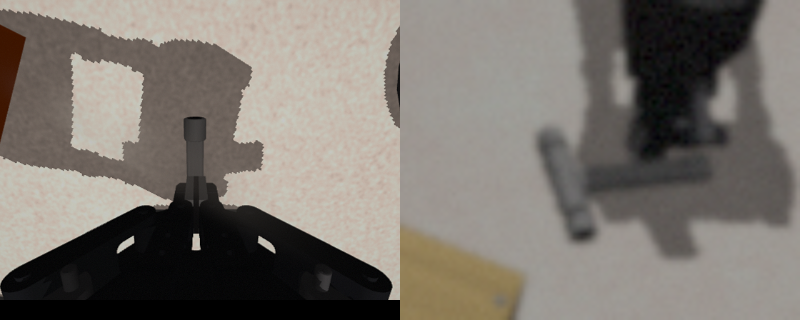

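The wrist view shows the shut pads at about (195,185), seemingly standing over the stem instead of around it. I'll measure the tip height and the stem position from depth.

```bash
python3 - <<'E'
from h import *
p,P=cloud('w2')
np.set_printoptions(linewidth=200,suppress=True)
for v in range(165,290,6): print(v,np.round(P[v,240:310:8,2]*1000).astype(object))
o=arm.get_obs(); print(o['tcp_pos'])
for v in (190,230,245,250,256,262): print(v,np.round(P[v,272],4),p[v,272])
E
```

```text
165 [-0.0 0.0 -1.0 13.0 13.0 13.0 -1.0 -1.0 1.0]
171 [-1.0 1.0 0.0 16.0 18.0 17.0 10.0 1.0 -1.0]
177 [-1.0 -0.0 -1.0 16.0 18.0 18.0 9.0 -1.0 -1.0]
183 [-1.0 -1.0 -0.0 16.0 17.0 16.0 10.0 1.0 -1.0]
189 [-2.0 0.0 -0.0 16.0 18.0 16.0 9.0 -0.0 -1.0]
195 [-2.0 -0.0 -0.0 16.0 16.0 17.0 -0.0 -1.0 -0.0]
201 [0.0 -1.0 -1.0 14.0 15.0 15.0 1.0 -1.0 0.0]
207 [-1.0 -2.0 1.0 15.0 15.0 15.0 -1.0 -1.0 -1.0]
213 [-1.0 -0.0 -0.0 15.0 15.0 14.0 1.0 -1.0 0.0]
219 [-1.0 -1.0 -0.0 16.0 14.0 14.0 -1.0 0.0 1.0]
225 [1.0 nan 0.0 16.0 15.0 14.0 -1.0 -1.0 -1.0]
231 [-0.0 0.0 -1.0 15.0 14.0 14.0 0.0 -1.0 -0.0]
237 [1.0 1.0 0.0 14.0 14.0 15.0 -0.0 -1.0 -1.0]
243 [-1.0 -1.0 -1.0 14.0 15.0 14.0 -1.0 -1.0 -0.0]
249 [1.0 -1.0 -1.0 43.0 43.0 43.0 0.0 -0.0 -1.0]
255 [-1.0 0.0 -1.0 50.0 51.0 50.0 50.0 0.0 0.0]
261 [-1.0 48.0 48.0 56.0 57.0 56.0 57.0 47.0 0.0]
267 [-1.0 54.0 54.0 63.0 61.0 62.0 61.0 54.0 54.0]
273 [-0.0 60.0 60.0 67.0 68.0 67.0 67.0 60.0 59.0]
279 [0.0 66.0 74.0 72.0 73.0 72.0 72.0 73.0 65.0]
285 [78.0 81.0 81.0 78.0 72.0 72.0 78.0 81.0 78.0]
[0.51153453 0.32226917 0.02735257]
190 [0.4925 0.3539 0.0175] [67 66 63]
230 [0.5044 0.3328 0.015 ] [72 68 65]
245 [0.5092 0.3243 0.0143] [73 69 65]
250 [0.5046 0.3329 0.0438] [39 34 33]
256 [0.5047 0.3327 0.0503] [39 35 33]
262 [0.5045 0.3331 0.0575] [34 32 30]
```

```bash
python3 - <<'E'
from h import *
np.set_printoptions(linewidth=200,suppress=True)
p,P=cloud('w1'); z=np.load('w1.npz')
for v in range(246,292,4): print(v,np.round(P[v,190:230:5,2]*1000),np.round(P[v,320:360:6,2]*1000))
print('cam',np.linalg.inv(z['M'])[:3].round(3))
p,P=cloud('s2')
m=(P[...,2]>.02)&(P[...,2]<.12)&(np.hypot(P[...,0]-.512,P[...,1]-.322)<.04)
print('scene: finger z pct',np.nanpercentile(P[m][:,2],[0,1,2,5,10,20]))
o=P[m]; i=np.argsort(o[:,2])[:8]; print(o[i])
E
```

```text
246 [-0. -1. -0. -0. -1. -0. -0.  1.] [ 1.  0.  1.  0.  0. -1. -1.]
250 [ -1.   1.  -0.   0. 216. 216. 216.   0.] [  0. 215. 215. 216.  -1.  -0.   0.]
254 [ -0.  -1.   1.  -0. 222. 221. 221.   1.] [ -1. 214. 221. 221.  -1.   1.   1.]
258 [ -2.  -1.  -0. 225. 226. 226. 221.   0.] [ -0. 214. 226. 225. 225.  -1.   1.]
262 [ -1. 221. 221. 228. 229. 229. 223.  -1.] [  0. 215. 228. 229. 230. 221. 222.]
266 [226. 225. 225. 233. 234. 234. 224. 210.] [  1. 216. 230. 233. 233. 225. 225.]
270 [230. 229. 237. 237. 236. 234. 224. 211.] [  1. 217. 231. 236. 238. 237. 229.]
274 [232. 233. 241. 241. 241. 235. 224. 212.] [  1. 217. 231. 240. 240. 240. 233.]
278 [237. 244. 243. 244. 244. 235. 225. 212.] [  2. 218. 231. 243. 244. 244. 237.]
282 [240. 248. 247. 247. 245. 235. 225. 213.] [  2. 218. 232. 243. 248. 247. 247.]
286 [252. 251. 248. 247. 245. 237. 226. 214.] [  1. 219. 233. 244. 248. 248. 252.]
290 [253. 255. 248. 248. 245. 237. 227.   0.] [  2. 219. 234. 244. 247. 255. 255.]
cam [[ 0.854  0.5    0.142  0.472]
 [ 0.52  -0.821 -0.235  0.377]
 [-0.001  0.275 -0.961  0.35 ]]
scene: finger z pct [0.03721078 0.03962775 0.04314771 0.04690227 0.05107309 0.06131435]
[[0.51845195 0.31511724 0.03721078]
 [0.52154861 0.31804749 0.03841946]
 [0.52146878 0.32031599 0.039487  ]
 [0.51227179 0.31078466 0.03982212]
 [0.52004476 0.31436731 0.04296551]
 [0.51715289 0.31370464 0.04318241]
 [0.51886169 0.33391091 0.04321692]
 [0.52430549 0.32249213 0.04416216]]
```

Both cameras put the shut fingertips at z≈38–40 mm while the TCP reads 27 mm, so the real tips are about 11 mm above the reported TCP. I'll open, go down about 31 mm more and watch the force.

jog_arm(steps=[{"rx": 0,"ry": 0,"rz": 0,"dx": -1,"dy": 0,"dz": 0,"gripper": 0.4},{"rx": 0,"ry": 0,"rz": 0,"dx": -1,"dy": 0,"dz": 0,"gripper": 0.4},{"rx": 0,"ry": 0,"rz": 0,"dx": -1,"dy": 0,"dz": 0,"gripper": 0.4},{"rx": 0,"ry": 0,"rz": 0,"dx": -1,"dy": 0,"dz": 0,"gripper": 0.4},{"rx": 0,"ry": 0,"rz": 0,"dx": -1,"dy": 0,"dz": 12,"gripper": 0.4},{"rx": 0,"ry": 0,"rz": 0,"dx": -1,"dy": 0,"dz": 22,"gripper": 0.4},{"rx": 0,"ry": 0,"rz": 0,"dx": -1,"dy": 0,"dz": 26,"gripper": 0.4},{"rx": 0,"ry": 0,"rz": 0,"dx": -1,"dy": 0,"dz": 30,"gripper": 0.4},{"rx": 0,"ry": 0,"rz": 0,"dx": -1,"dy": 0,"dz": 31,"gripper": 0.4},{"rx": 0,"ry": 0,"rz": 0,"dx": -1,"dy": 0,"dz": 31,"gripper": 0.4}])

```text
t: 4.65
tcp_pos: [0.5121, 0.3214, -0.0038]
tcp_rot: [-0.0, 0.503, 0.864, -0.0]
contact_force: [-0.1, 0.1, -0.1]
gripper_width: 0.402
grip_force: 0.0
```

```bash
python3 - <<'E'
from h import *
rel(.5118,.3212,.0,119.55)
snap('scene','s3'); p,P=cloud('s3')
m=(P[...,2]>.017)&(P[...,2]<.12)&(np.hypot(P[...,0]-.512,P[...,1]-.322)<.05)
o=P[m]; i=np.argsort(o[:,2])[:12]; print(o[i].round(4))
E
```

```text
d [-0.  -0.3 -3.8] r [-0.   -0.    0.09] t 4.65 now [ 0.5121  0.3214 -0.0038] yaw 119.64 w 0.402 F [-0.1  0.1 -0.1]
[[0.5364 0.3378 0.0172]
 [0.5271 0.2801 0.0173]
 [0.5416 0.2937 0.0174]
 [0.5446 0.2944 0.0174]
 [0.5376 0.2876 0.0175]
 [0.5446 0.2867 0.0176]
 [0.519  0.2755 0.0176]
 [0.5201 0.2732 0.0178]
 [0.5478 0.2875 0.0179]
 [0.556  0.2994 0.0179]
 [0.4956 0.3164 0.0179]
 [0.5174 0.2802 0.018 ]]
```

jog_arm(steps=[{"rx": 0,"ry": 0,"rz": 0,"dx": 0,"dy": 0,"dz": 1,"gripper": 0.2},{"rx": 0,"ry": 0,"rz": 0,"dx": 0,"dy": 0,"dz": 1,"gripper": 0.05},{"rx": 0,"ry": 0,"rz": 0,"dx": 0,"dy": 0,"dz": 1,"gripper": 0},{"rx": 0,"ry": 0,"rz": 0,"dx": 0,"dy": 0,"dz": 1,"gripper": 0},{"rx": 0,"ry": 0,"rz": 0,"dx": 0,"dy": 0,"dz": 1,"gripper": 0},{"rx": 0,"ry": 0,"rz": 0,"dx": 0,"dy": 0,"dz": 1,"gripper": 0}])

```text
t: 5.3
tcp_pos: [0.5125, 0.3216, -0.0042]
tcp_rot: [0.0, 0.503, 0.864, 0.0]
contact_force: [-0.3, 0.9, 3.8]
gripper_width: 0.146
grip_force: 62.2
```

Gripped. Next I lift it and carry it over the large compartment.

jog_arm(steps=[{"rx": 0,"ry": 0,"rz": 0,"dx": 0,"dy": 0,"dz": -45,"gripper": 0},{"rx": 0,"ry": 0,"rz": 0,"dx": 0,"dy": 0,"dz": -90,"gripper": 0},{"rx": 0,"ry": 0,"rz": 18,"dx": -276,"dy": -200,"dz": -100,"gripper": 0},{"rx": 0,"ry": 0,"rz": 18,"dx": -276,"dy": -200,"dz": -100,"gripper": 0},{"rx": 0,"ry": 0,"rz": 18,"dx": -276,"dy": -200,"dz": -100,"gripper": 0},{"rx": 0,"ry": 0,"rz": 18,"dx": -276,"dy": -200,"dz": -100,"gripper": 0},{"rx": 0,"ry": 0,"rz": 18,"dx": -276,"dy": -200,"dz": -100,"gripper": 0},{"rx": 0,"ry": 0,"rz": 18,"dx": -276,"dy": -200,"dz": -100,"gripper": 0},{"rx": 0,"ry": 0,"rz": 18,"dx": -276,"dy": -200,"dz": -100,"gripper": 0},{"rx": 0,"ry": 0,"rz": 18,"dx": -276,"dy": -200,"dz": -100,"gripper": 0},{"rx": 0,"ry": 0,"rz": 18,"dx": -276,"dy": -200,"dz": -100,"gripper": 0},{"rx": 0,"ry": 0,"rz": 18,"dx": -276,"dy": -200,"dz": -100,"gripper": 0}])

```text
t: 6.5
tcp_pos: [0.4741, -0.0165, 0.0947]
tcp_rot: [-0.001, 0.631, 0.775, -0.0]
contact_force: [-0.9, 0.0, -1.7]
gripper_width: 0.144
grip_force: 61.5
```

```bash
python3 - <<'E'
from h import *
rel(.4742,-.0171,.0,101.7)
p,_=snap('wrist','w4'); cv2.imwrite('pics/w4b.png',p[:,:,::-1])
E
```

```text
d [-0.7  0.1 94.7] r [-0.07 -0.06 -0.02] t 6.5 now [ 0.4741 -0.0165  0.0947] yaw 101.68 w 0.144 F [-0.9  0.  -1.7]
```

View pics/w4b.png

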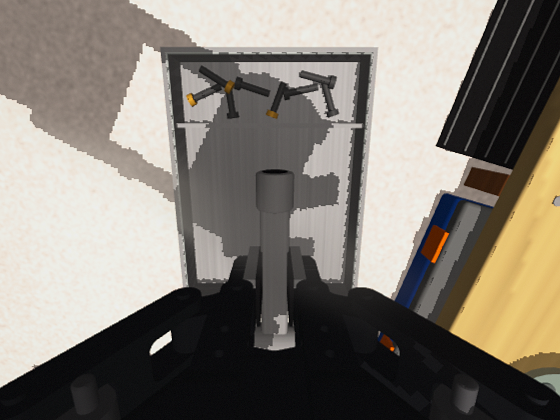

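The wrist view shows the tool square over the large compartment, with the socket at (273,190) short of the divider at row 125. I'll lower it and release.

jog_arm(steps=[{"rx": 0,"ry": 0,"rz": 0,"dx": 0,"dy": 0,"dz": 40,"gripper": 0},{"rx": 0,"ry": 0,"rz": 0,"dx": 0,"dy": 0,"dz": 70,"gripper": 0},{"rx": 0,"ry": 0,"rz": 0,"dx": 0,"dy": 0,"dz": 84,"gripper": 0},{"rx": 0,"ry": 0,"rz": 0,"dx": 0,"dy": 0,"dz": 90,"gripper": 0},{"rx": 0,"ry": 0,"rz": 0,"dx": 0,"dy": 0,"dz": 93,"gripper": 0},{"rx": 0,"ry": 0,"rz": 0,"dx": 0,"dy": 0,"dz": 94,"gripper": 0},{"rx": 0,"ry": 0,"rz": 0,"dx": 0,"dy": 0,"dz": 94,"gripper": 0.1},{"rx": 0,"ry": 0,"rz": 0,"dx": 0,"dy": 0,"dz": 94,"gripper": 0.3},{"rx": 0,"ry": 0,"rz": 0,"dx": 0,"dy": 0,"dz": 94,"gripper": 0.4},{"rx": 0,"ry": 0,"rz": 0,"dx": 0,"dy": 0,"dz": 94,"gripper": 0.4},{"rx": 0,"ry": 0,"rz": 0,"dx": 0,"dy": 0,"dz": 94,"gripper": 0.4}])

```text
t: 7.65
tcp_pos: [0.475, -0.0176, 0.0017]
tcp_rot: [0.0, 0.632, 0.775, 0.0]
contact_force: [0.3, -0.1, 0.4]
gripper_width: 0.402
grip_force: 0.0
```

jog_arm(steps=[{"rx": 0,"ry": 0,"rz": 0,"dx": 0,"dy": 0,"dz": -30,"gripper": 0.4},{"rx": 0,"ry": 0,"rz": 0,"dx": 0,"dy": 0,"dz": -80,"gripper": 0.4},{"rx": 0,"ry": 0,"rz": 0,"dx": 0,"dy": 0,"dz": -130,"gripper": 0.4},{"rx": 0,"ry": 0,"rz": 0,"dx": -80,"dy": 0,"dz": -130,"gripper": 0.4},{"rx": 0,"ry": 0,"rz": 0,"dx": -80,"dy": 0,"dz": -130,"gripper": 0.4},{"rx": 0,"ry": 0,"rz": 0,"dx": -80,"dy": 0,"dz": -130,"gripper": 0.4}])

```text
t: 8.25
tcp_pos: [0.4919, -0.0991, 0.1324]
tcp_rot: [0.002, 0.633, 0.774, -0.0]
contact_force: [0.3, -0.5, -0.1]
gripper_width: 0.4
grip_force: 0.0
```

```bash
python3 - <<'E'
from h import *
rel(.46,-.09,.13,101.7)
p,_=snap('wrist','w5'); cv2.imwrite('pics/w5b.png',p[:,:,::-1])
p,P=cloud('w5'); z=P[...,2]
m=(z>.029)&(z<.04)&(np.hypot(P[...,0]-.4646,P[...,1]-.0044)<.13)
q=P[m][:,:2].astype(np.float32); print(cv2.minAreaRect(q))
t=np.radians(11.7);X=np.array([np.cos(t),np.sin(t)]);Y=np.array([-X[1],X[0]])
l=(P[...,:2]-[.4646,.0044]); lx=l@X; ly=l@Y
m=(abs(lx)<.06)&(ly>-.085)&(ly<.04)&(z>.008)&(z<.04)
print('tool',m.sum(),np.percentile(lx[m],[1,50,99]),np.percentile(ly[m],[1,50,99]),np.percentile(z[m],[5,50,99]))
E
```

```text
d [ 15.2 -29.5   2.3] r [ 0.11  0.14 -0.26] t 8.25 now [ 0.4919 -0.0991  0.1324] yaw 101.44 w 0.4 F [ 0.3 -0.5 -0.1]
((0.46880581974983215, -0.012497201561927795), (0.14084492623806, 0.14505824446678162), 11.47177791595459)
tool 3653 [-0.03245822  0.00550914  0.04363778] [-0.07178792 -0.05187326  0.02804416] [0.01386927 0.01749426 0.0208844 ]
```

View pics/w5b.png

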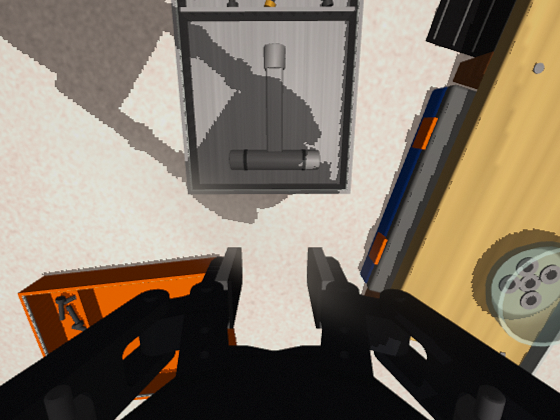

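The wrist view shows the tool lying flat in the compartment, with its socket at (274,55), cross-bar at (275,158) and both clear of the walls. Next I grip the tray's near wall to tow it.

```bash
python3 - <<'E'
from h import *
rel(.3975,-.0095,.10,101.6)
E
```

```text
d [104.5 -74.3  31.6] r [ 0.03  0.01 -0.12] t 8.3 now [ 0.4911 -0.0971  0.1316] yaw 101.48 w 0.397 F [-0.3  0.5 -0.2]
```

jog_arm(steps=[{"rx": 0,"ry": 0,"rz": 0,"dx": 104,"dy": -74,"dz": 0,"gripper": 0.4},{"rx": 0,"ry": 0,"rz": 0,"dx": 104,"dy": -74,"dz": 0,"gripper": 0.4},{"rx": 0,"ry": 0,"rz": 0,"dx": 104,"dy": -74,"dz": 0,"gripper": 0.4},{"rx": 0,"ry": 0,"rz": 0,"dx": 104,"dy": -74,"dz": 40,"gripper": 0.4},{"rx": 0,"ry": 0,"rz": 0,"dx": 104,"dy": -74,"dz": 60,"gripper": 0.4},{"rx": 0,"ry": 0,"rz": 0,"dx": 104,"dy": -74,"dz": 60,"gripper": 0.4}])

```text
t: 8.9
tcp_pos: [0.3939, -0.0068, 0.0684]
tcp_rot: [-0.003, 0.631, 0.776, -0.001]
contact_force: [-0.4, 0.3, -0.9]
gripper_width: 0.403
grip_force: 0.0
```

```bash
python3 - <<'E'
from h import *
rel(.3975,-.0095,.01,101.6)
snap('top','t6'); p,P=cloud('t6'); z=P[...,2]
m=(z>.02)&(z<.045)&(P[...,0]>.41)&(P[...,0]<.57)&(abs(P[...,1]-.0044)<.13)
q=P[m][:,:2].astype(np.float32); print(cv2.minAreaRect(q))
E
```

```text
d [-3.6  3.3 58.4] r [-0.35 -0.23  0.11] t 8.9 now [ 0.3939 -0.0068  0.0684] yaw 101.71 w 0.403 F [-0.4  0.3 -0.9]
((0.4653562903404236, 0.004375681281089783), (0.1391860544681549, 0.19031627476215363), 11.366856575012207)
```

jog_arm(steps=[{"rx": 0,"ry": 0,"rz": 0,"dx": -1,"dy": 1,"dz": 25,"gripper": 0.4},{"rx": 0,"ry": 0,"rz": 0,"dx": -1,"dy": 1,"dz": 45,"gripper": 0.4},{"rx": 0,"ry": 0,"rz": 0,"dx": -1,"dy": 1,"dz": 56,"gripper": 0.4},{"rx": 0,"ry": 0,"rz": 0,"dx": -1,"dy": 1,"dz": 58,"gripper": 0.4},{"rx": 0,"ry": 0,"rz": 0,"dx": -1,"dy": 1,"dz": 58,"gripper": 0.2},{"rx": 0,"ry": 0,"rz": 0,"dx": -1,"dy": 1,"dz": 58,"gripper": 0.1},{"rx": 0,"ry": 0,"rz": 0,"dx": -1,"dy": 1,"dz": 58,"gripper": 0.05},{"rx": 0,"ry": 0,"rz": 0,"dx": -1,"dy": 1,"dz": 58,"gripper": 0},{"rx": 0,"ry": 0,"rz": 0,"dx": -1,"dy": 1,"dz": 58,"gripper": 0},{"rx": 0,"ry": 0,"rz": 0,"dx": -1,"dy": 1,"dz": 58,"gripper": 0}])

```text
t: 9.95
tcp_pos: [0.3992, -0.0099, 0.0144]
tcp_rot: [0.001, 0.632, 0.775, 0.0]
contact_force: [-2.7, -0.5, 5.5]
gripper_width: 0.017
grip_force: 56.4
```

```bash
python3 - <<'E'
from h import *
o=arm.get_obs(); print(o['grip_force'])
rel(.4186,.1724,.0095,86)
E
```

```text
56.38138175010681
d [174.6  55.8   4.8] r [ 0.05  0.04 15.65] t 9.95 now [ 0.3992 -0.0099  0.0144] yaw 101.65 w 0.017 F [-2.7 -0.5  5.5]
```

Wall gripped. I'll tow slowly to a pose squared up in front of the bay.

jog_arm(steps=[{"rx": 0,"ry": 0,"rz": 0.7,"dx": 8,"dy": 2.5,"dz": -2,"gripper": 0},{"rx": 0,"ry": 0,"rz": 2,"dx": 22,"dy": 7,"dz": -2,"gripper": 0},{"rx": 0,"ry": 0,"rz": 3.5,"dx": 39,"dy": 12,"dz": -2,"gripper": 0},{"rx": 0,"ry": 0,"rz": 5,"dx": 56,"dy": 18,"dz": -2,"gripper": 0},{"rx": 0,"ry": 0,"rz": 6.5,"dx": 73,"dy": 23,"dz": -2,"gripper": 0},{"rx": 0,"ry": 0,"rz": 8,"dx": 90,"dy": 29,"dz": -2,"gripper": 0},{"rx": 0,"ry": 0,"rz": 9.5,"dx": 107,"dy": 34,"dz": -2,"gripper": 0},{"rx": 0,"ry": 0,"rz": 11,"dx": 124,"dy": 40,"dz": -2,"gripper": 0},{"rx": 0,"ry": 0,"rz": 12.5,"dx": 141,"dy": 45,"dz": -2,"gripper": 0},{"rx": 0,"ry": 0,"rz": 14,"dx": 157,"dy": 50,"dz": -2,"gripper": 0},{"rx": 0,"ry": 0,"rz": 15,"dx": 169,"dy": 54,"dz": -2,"gripper": 0},{"rx": 0,"ry": 0,"rz": 15.5,"dx": 175,"dy": 56,"dz": -2,"gripper": 0}])

```text
t: 11.15
tcp_pos: [0.4175, 0.1736, 0.0151]
tcp_rot: [-0.0, 0.73, 0.683, -0.001]
contact_force: [-1.3, -2.4, -4.4]
gripper_width: 0.018
grip_force: 55.6
```

```bash
cat >> h.py <<'E'
def tray_in_liner(f,xmax=.62):
    snap('top',f); p,P=cloud(f); t=np.radians(-4.15);X=np.array([np.cos(t),np.sin(t)]);Y=np.array([-X[1],X[0]])
    l=P[...,:2]-[.6864,.1528]; lx=l@X; ly=l@Y; z=P[...,2]
    m=(z>.02)&(z<.045)&(lx>-.33)&(lx<-.058)&(abs(ly)<.13)
    q=np.stack([lx[m],ly[m]],1).astype(np.float32); r=cv2.minAreaRect(q); print('tray in liner',np.round(r[0],4),np.round(r[1],4),round(r[2],2),q.min(0),q.max(0))
    return p
E
python3 - <<'E'
from h import *
p=tray_in_liner('t7'); rel(.5682,.1614,.0125,86)
cv2.imwrite('pics/t7c.png',cv2.resize(p[125:275,135:335,::-1],None,fx=4,fy=4,interpolation=cv2.INTER_CUBIC))
E
```

```text
tray in liner [-0.2017  0.0015] [0.1922 0.1402] 89.25 [-0.27275896 -0.09501974] [-0.13198324  0.0976655 ]
d [ -2.4 151.    2.5] r [-0.05 -0.01  0.14] t 11.2 now [0.4177 0.174  0.0152] yaw 86.14 w 0.015 F [-1.1 -0.1 -4. ]
```

View pics/t7c.png

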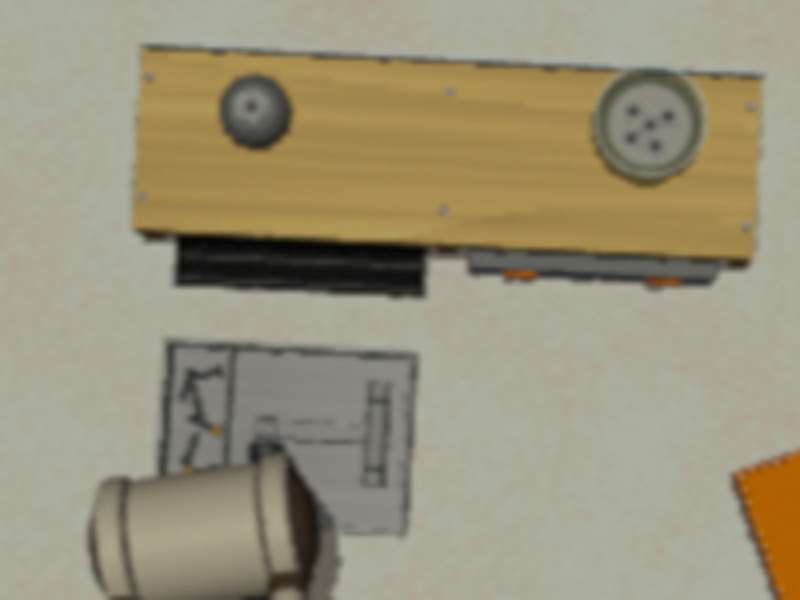

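The crop shows the tray square in front of the lined bay with its front edge at row 345, and the tool still flat at (320,430). I'll tow it straight in to about 50 mm short of home.

jog_arm(steps=[{"rx": 0,"ry": 0,"rz": 0,"dx": 0,"dy": 5,"dz": 2,"gripper": 0},{"rx": 0,"ry": 0,"rz": 0,"dx": 0,"dy": 17,"dz": 2,"gripper": 0},{"rx": 0,"ry": 0,"rz": 0,"dx": -1,"dy": 32,"dz": 2,"gripper": 0},{"rx": 0,"ry": 0,"rz": 0,"dx": -1,"dy": 47,"dz": 2,"gripper": 0},{"rx": 0,"ry": 0,"rz": 0,"dx": -1,"dy": 62,"dz": 2,"gripper": 0},{"rx": 0,"ry": 0,"rz": 0,"dx": -1,"dy": 77,"dz": 2,"gripper": 0},{"rx": 0,"ry": 0,"rz": 0,"dx": -2,"dy": 92,"dz": 2,"gripper": 0},{"rx": 0,"ry": 0,"rz": 0,"dx": -2,"dy": 107,"dz": 2,"gripper": 0},{"rx": 0,"ry": 0,"rz": 0,"dx": -2,"dy": 122,"dz": 2,"gripper": 0},{"rx": 0,"ry": 0,"rz": 0,"dx": -2,"dy": 135,"dz": 2,"gripper": 0},{"rx": 0,"ry": 0,"rz": 0,"dx": -2,"dy": 145,"dz": 2,"gripper": 0},{"rx": 0,"ry": 0,"rz": 0,"dx": -2,"dy": 148,"dz": 2,"gripper": 0}])

```text
t: 12.4
tcp_pos: [0.5655, 0.1607, 0.0143]
tcp_rot: [-0.001, 0.731, 0.683, -0.001]
contact_force: [-12.6, 0.5, 15.0]
gripper_width: 0.013
grip_force: 59.0
```

jog_arm(steps=[{"rx": 0,"ry": 0,"rz": 0,"dx": 0,"dy": 0,"dz": 0,"gripper": 0},{"rx": 0,"ry": 0,"rz": 0,"dx": 0,"dy": 0,"dz": 0,"gripper": 0.1},{"rx": 0,"ry": 0,"rz": 0,"dx": 0,"dy": 0,"dz": 0,"gripper": 0.2},{"rx": 0,"ry": 0,"rz": 0,"dx": 0,"dy": 0,"dz": 0,"gripper": 0.25},{"rx": 0,"ry": 0,"rz": 0,"dx": 0,"dy": 0,"dz": 0,"gripper": 0.25},{"rx": 0,"ry": 0,"rz": 0,"dx": 0,"dy": 0,"dz": -30,"gripper": 0.25},{"rx": 0,"ry": 0,"rz": 0,"dx": 0,"dy": 0,"dz": -80,"gripper": 0.25},{"rx": 0,"ry": 0,"rz": 0,"dx": 0,"dy": -70,"dz": -90,"gripper": 0.4},{"rx": 0,"ry": 0,"rz": 0,"dx": 0,"dy": -70,"dz": -90,"gripper": 0.6},{"rx": 0,"ry": 0,"rz": 0,"dx": 0,"dy": -70,"dz": -90,"gripper": 0.7}])

```text
t: 13.4
tcp_pos: [0.4936, 0.1663, 0.1036]
tcp_rot: [-0.0, 0.73, 0.683, -0.0]
contact_force: [1.1, -0.3, -0.8]
gripper_width: 0.696
grip_force: 0.0
```

```bash
python3 - <<'E'
from h import *
tray_in_liner('t8')
X=np.array([.9973,-.0729])
for a in (-.05-.07-.05,-.07-.02): print(np.array([.6864,.1528])+a*X)
c=np.array([.6864,.1528])-.175*X
rel(c[0],c[1],.06,175.8)
E
```

```text
tray in liner [-0.0914 -0.0004] [0.0655 0.1907] 0.07 [-0.12424035 -0.09576626] [-0.05858645  0.09493775]
[0.516859 0.165193]
[0.596643 0.159361]
d [ 0.6 16.6 43.6] r [ 3.000e-02  3.000e-02 -8.962e+01] t 13.45 now [0.4952 0.166  0.1036] yaw 86.18 w 0.701 F [ 0.7  0.  -0.7]
```

The tray is square, centred (−0.4 mm) and about 54 mm short of home. Next I turn the open gripper across its near wall for a two-finger push.

jog_arm(steps=[{"rx": 0,"ry": 0,"rz": -90,"dx": 0,"dy": 5,"dz": 0,"gripper": 0.7},{"rx": 0,"ry": 0,"rz": -90,"dx": 0,"dy": 5,"dz": 0,"gripper": 0.7},{"rx": 0,"ry": 0,"rz": -90,"dx": 0,"dy": 5,"dz": 0,"gripper": 0.7},{"rx": 0,"ry": 0,"rz": -90,"dx": 0,"dy": 5,"dz": 0,"gripper": 0.7},{"rx": 0,"ry": 0,"rz": -90,"dx": 0,"dy": 5,"dz": 0,"gripper": 0.7},{"rx": 0,"ry": 0,"rz": -90,"dx": 0,"dy": 5,"dz": 0,"gripper": 0.7},{"rx": 0,"ry": 0,"rz": -90,"dx": 0,"dy": 5,"dz": 0,"gripper": 0.7},{"rx": 0,"ry": 0,"rz": -90,"dx": 0,"dy": 5,"dz": 0,"gripper": 0.7},{"rx": 0,"ry": 0,"rz": -90,"dx": 0,"dy": 5,"dz": 0,"gripper": 0.7},{"rx": 0,"ry": 0,"rz": -90,"dx": 0,"dy": 5,"dz": 0,"gripper": 0.7},{"rx": 0,"ry": 0,"rz": -90,"dx": 0,"dy": 5,"dz": 0,"gripper": 0.7},{"rx": 0,"ry": 0,"rz": -90,"dx": 0,"dy": 5,"dz": 0,"gripper": 0.7}])

```text
t: 14.65
tcp_pos: [0.5018, 0.1653, 0.1031]
tcp_rot: [0.0, 0.034, 0.999, -0.0]
contact_force: [0.6, 0.5, 0.7]
gripper_width: 0.706
grip_force: 0.0
```

```bash
python3 - <<'E'
from h import *
X=np.array([.9973,-.0729]); c=np.array([.6864,.1528])-.160*X
rel(c[0],c[1],.005,175.85)
E
```

```text
d [-25.    0.9  98.1] r [-0.    0.02  0.27] t 14.65 now [0.5018 0.1653 0.1031] yaw 176.12 w 0.706 F [0.6 0.5 0.7]
```

jog_arm(steps=[{"rx": 0,"ry": 0,"rz": 0.3,"dx": -12,"dy": 1,"dz": 40,"gripper": 0.7},{"rx": 0,"ry": 0,"rz": 0.3,"dx": -12,"dy": 1,"dz": 75,"gripper": 0.7},{"rx": 0,"ry": 0,"rz": 0.3,"dx": -12,"dy": 1,"dz": 92,"gripper": 0.7},{"rx": 0,"ry": 0,"rz": 0.3,"dx": -12,"dy": 1,"dz": 97,"gripper": 0.7},{"rx": 0,"ry": 0,"rz": 0.3,"dx": -20,"dy": 1,"dz": 97,"gripper": 0.7},{"rx": 0,"ry": 0,"rz": 0.3,"dx": -28,"dy": 1,"dz": 97,"gripper": 0.7},{"rx": 0,"ry": 0,"rz": 0.3,"dx": -36,"dy": 1,"dz": 97,"gripper": 0.7},{"rx": 0,"ry": 0,"rz": 0.3,"dx": -44,"dy": 1,"dz": 97,"gripper": 0.7},{"rx": 0,"ry": 0,"rz": 0.3,"dx": -52,"dy": 1,"dz": 97,"gripper": 0.7},{"rx": 0,"ry": 0,"rz": 0.3,"dx": -60,"dy": 1,"dz": 97,"gripper": 0.7},{"rx": 0,"ry": 0,"rz": 0.3,"dx": -68,"dy": 1,"dz": 97,"gripper": 0.7}])

```text
t: 15.75
tcp_pos: [0.5673, 0.1621, 0.0061]
tcp_rot: [-0.002, 0.036, 0.999, -0.0]
contact_force: [-6.5, 0.5, 4.7]
gripper_width: 0.701
grip_force: 3.5
```

```bash
python3 - <<'E'
from h import *
tray_in_liner('t9')
X=np.array([.9973,-.0729]); c=np.array([.6864,.1528])-.081*X
rel(c[0],c[1],.005,175.85)
E
```

```text
tray in liner [-0.0844 -0.0789] [0.0341 0.0511] 88.44 [-0.10947606 -0.09589545] [-0.05888556 -0.06111147]
d [-36.6  -0.5   1.3] r [-0.   -0.09 -0.02] t 15.8 now [0.5692 0.1619 0.0064] yaw 175.83 w 0.695 F [-2.4  0.7 -0.4]
```

jog_arm(steps=[{"rx": 0,"ry": 0,"rz": 0,"dx": -5,"dy": 0,"dz": 0,"gripper": 0.7},{"rx": 0,"ry": 0,"rz": 0,"dx": -10,"dy": 0,"dz": 0,"gripper": 0.7},{"rx": 0,"ry": 0,"rz": 0,"dx": -15,"dy": 0,"dz": 0,"gripper": 0.7},{"rx": 0,"ry": 0,"rz": 0,"dx": -19,"dy": 0,"dz": 0,"gripper": 0.7},{"rx": 0,"ry": 0,"rz": 0,"dx": -23,"dy": 0,"dz": 0,"gripper": 0.7},{"rx": 0,"ry": 0,"rz": 0,"dx": -26,"dy": 0,"dz": 0,"gripper": 0.7},{"rx": 0,"ry": 0,"rz": 0,"dx": -29,"dy": 0,"dz": 0,"gripper": 0.7},{"rx": 0,"ry": 0,"rz": 0,"dx": -31,"dy": 0,"dz": 0,"gripper": 0.7},{"rx": 0,"ry": 0,"rz": 0,"dx": -33,"dy": 0,"dz": 0,"gripper": 0.7},{"rx": 0,"ry": 0,"rz": 0,"dx": -33,"dy": 0,"dz": 0,"gripper": 0.7}])

```text
t: 16.8
tcp_pos: [0.6006, 0.1597, 0.0059]
tcp_rot: [-0.001, 0.036, 0.999, -0.0]
contact_force: [-5.3, 0.5, 2.2]
gripper_width: 0.697
grip_force: 2.4
```

```bash
python3 - <<'E'
from h import *
tray_in_liner('t10')
X=np.array([.9973,-.0729]); c=np.array([.6864,.1528])-.081*X
rel(c[0],c[1],.005,175.85)
E
```

```text
tray in liner [-0.0795 -0.0661] [0.0153 0.0694] 22.96 [-0.09873421 -0.09636282] [-0.05890004 -0.03652964]
d [-5.1 -0.6  0.9] r [-0.01 -0.15 -0.  ] t 16.85 now [0.6006 0.1597 0.0059] yaw 175.85 w 0.7 F [-4.8  0.4  1.9]
```

jog_arm(steps=[{"rx": 0,"ry": 0,"rz": 0,"dx": -1.5,"dy": 0,"dz": 0,"gripper": 0.7},{"rx": 0,"ry": 0,"rz": 0,"dx": -3,"dy": 0,"dz": 0,"gripper": 0.7},{"rx": 0,"ry": 0,"rz": 0,"dx": -4,"dy": 0,"dz": 0,"gripper": 0.7},{"rx": 0,"ry": 0,"rz": 0,"dx": -5,"dy": 0,"dz": 0,"gripper": 0.7},{"rx": 0,"ry": 0,"rz": 0,"dx": -5,"dy": 0,"dz": 0,"gripper": 0.7}])

```text
t: 17.35
tcp_pos: [0.6064, 0.1592, 0.0059]
tcp_rot: [-0.0, 0.036, 0.999, -0.0]
contact_force: [-2.7, 0.1, -1.3]
gripper_width: 0.699
grip_force: 1.5
```

```bash
python3 - <<'E'
from h import *
rel(.6056,.1587,.005,175.85)
E
```

```text
d [ 0.8 -0.5  0.9] r [-0.   -0.02 -0.01] t 17.35 now [0.6064 0.1592 0.0059] yaw 175.84 w 0.699 F [-2.7  0.1 -1.3]
```

Still no back-board contact, so I continue in 1 mm steps.

jog_arm(steps=[{"rx": 0,"ry": 0,"rz": 0,"dx": -1,"dy": 0,"dz": 0,"gripper": 0.7},{"rx": 0,"ry": 0,"rz": 0,"dx": -2,"dy": 0,"dz": 0,"gripper": 0.7},{"rx": 0,"ry": 0,"rz": 0,"dx": -3,"dy": 0,"dz": 0,"gripper": 0.7},{"rx": 0,"ry": 0,"rz": 0,"dx": -3,"dy": 0,"dz": 0,"gripper": 0.7}])

```text
t: 17.75
tcp_pos: [0.6068, 0.1592, 0.0059]
tcp_rot: [-0.003, 0.036, 0.999, -0.0]
contact_force: [-13.4, 0.1, 7.1]
gripper_width: 0.702
grip_force: 6.5
```

```bash
python3 - <<'E'
from h import *
tray_in_liner('t11')
rel(.6056,.1587,.005,175.85)
E
```

```text
tray in liner [-0.0689 -0.0783] [0.0113 0.0378] 14.4 [-0.07113326 -0.09571763] [-0.05929974 -0.05904156]
d [ 1.1 -0.5  0.9] r [-0.04 -0.39 -0.01] t 17.8 now [0.6068 0.1592 0.0059] yaw 175.84 w 0.699 F [-12.6   0.1   6.8]
```

The TCP has stalled at 13 N and the near edge reads −71 mm, so the tray is home. I'll back off, lift and check.

jog_arm(steps=[{"rx": 0,"ry": 0,"rz": 0,"dx": 8,"dy": 0,"dz": 0,"gripper": 0.7},{"rx": 0,"ry": 0,"rz": 0,"dx": 30,"dy": 0,"dz": 0,"gripper": 0.7},{"rx": 0,"ry": 0,"rz": 0,"dx": 70,"dy": 0,"dz": -10,"gripper": 0.7},{"rx": 0,"ry": 0,"rz": 0,"dx": 110,"dy": 0,"dz": -60,"gripper": 0.7},{"rx": 0,"ry": 0,"rz": 0,"dx": 150,"dy": 0,"dz": -110,"gripper": 0.7},{"rx": 0,"ry": 0,"rz": 0,"dx": 190,"dy": 0,"dz": -150,"gripper": 0.7},{"rx": 0,"ry": 0,"rz": 0,"dx": 200,"dy": 0,"dz": -150,"gripper": 0.7},{"rx": 0,"ry": 0,"rz": 0,"dx": 200,"dy": 0,"dz": -150,"gripper": 0.7}])

```text
t: 18.6
tcp_pos: [0.4114, 0.1744, 0.1613]
tcp_rot: [0.006, 0.036, 0.999, 0.001]
contact_force: [1.0, -0.4, -0.7]
gripper_width: 0.703
grip_force: 0.0
```

```bash
python3 - <<'E'
from h import *
p=tray_in_liner('t12')
s,_=snap('scene','s12')
a=cv2.resize(p[125:245,135:335,::-1],(800,480),interpolation=cv2.INTER_CUBIC)
cv2.imwrite('pics/t12c.png',a)
rel(.4,.17,.15,175.85)
E
```

```text
tray in liner [-0.0651 -0.0017] [0.1883 0.012 ] 89.47 [-0.07109444 -0.09589867] [-0.05825881  0.0924983 ]
d [11.3 -4.4  7.6] r [0.05 0.32 0.  ] t 18.7 now [0.4116 0.1736 0.1577] yaw 175.85 w 0.703 F [-0.3  0.7  0.6]
```

View pics/t12c.png

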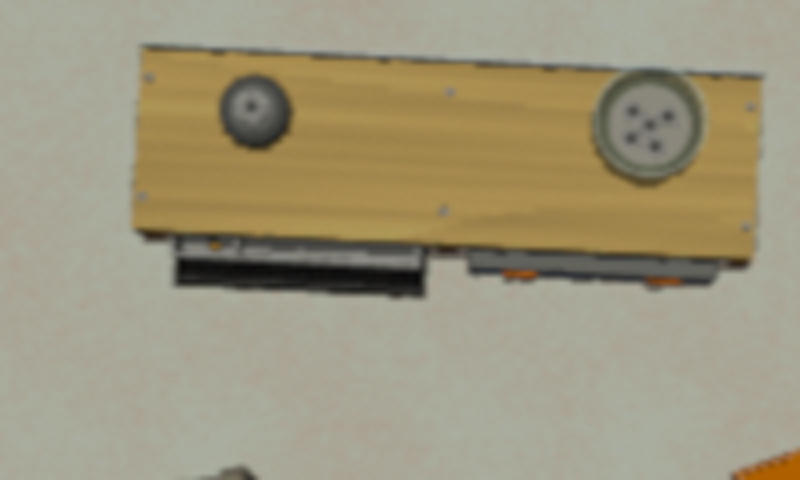

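The tray front stands about 16 mm out of the lined bay at (300,250), square to the riser. The wheel, dish and case are where they were.

```bash
python3 -c "
from rig import arm
print(arm.finish_job())"
```

```text
the job is handed in; nothing more can be done
None
```

The skate tool was lying flat in the tray's large compartment when I last saw it, and the tray is home in the lined bay (within about 2 mm, square within about 0.5°), handed in at about 19 s. The case, dish and wheel look unmoved; the truck was not re-checked, and the result itself was not reported.

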